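Store the fittings tray in the stockroom rack

ROBOT

A 7-joint arm with a two-finger parallel gripper is mounted at the origin on the work surface. World frame = base frame: x ahead of the robot, y to its left, z up, the work surface at z = 0. Lengths are in mm, angles in rad, forces in N, time in s.
With the tool pointing down it reaches from about 425 to 875 mm from the base axis. Payload 9.9 kg.
Tool frame: the origin (TCP) lies midway between the tips of the shut fingers; the grasp point (between the pads) lies 19 mm behind it; z points along the fingers, y is the line along which they close (so a half turn about z gives the same grasp; the last joint's range is limited). The gripper opens to 85 mm and grips with 20 to 120 N. Pads are 22 mm wide; open, the fingers measure 114 mm over their backs; the gripper's body (76 mm by 85 mm) begins 54 mm behind the grasp point. The pads swing forward as they close: fully open they stand 13 mm farther back than shut.
Start: joints at [1.045, 0.576, 0.025, 1.437, -0.015, 1.129, -0.057], TCP at [288.613, -610.19, 231.289] pointing down, gripper open.
Joint ranges: [-2.76, 2.76], [-0.34, 2.15], [-1.52, 1.57], [0.19, 2.46], [-1.09, 4.23], [0.17, 1.99], [-2.82, 2.82]. Speed limits (rad/s): [2.22, 2.22, 3.01, 3.01, 3.14, 3.14, 3.14].

INTERFACE

Orientations are given as a unit quaternion [x, y, z, w].
In Python, from workcell import ctrl gives the robot as it stands. Calls block until the motion is done:
- ctrl.move_to(position, orientation): joint-space move of the TCP to a pose.
- ctrl.line_to(position, orientation=None, v=150, force_limit=None): straight line of the TCP; orientation=None keeps the orientation; v is the mean speed in mm/s. With force_limit (N) it stops when the force on the tool has changed by that much, and returns True; else False.
- ctrl.goto_joints(angles): joint-space move.
- ctrl.move_gripper(opening, f_grip=None): opening from 0.0 (shut) to 1.0 (fully open); f_grip is the grip in N (None keeps the last); returns when the fingers have stopped.
- ctrl.wait(seconds).
- ctrl.ik(position, orientation): joint angles nearest the present ones, or None.
- ctrl.grab_frame(name): name is "side" or "top"; returns (picture, depth): 400x640x3 uint8, red, green, blue; 400x640 float32, mm along the optical axis (not along the pixel's ray), 0 where there is no reading.
- ctrl.get_calibration(name): a dict with "camera_matrix" (3x3 intrinsics, pixels), "distortion" ([k1, k2, p1, p2, k3] as OpenCV has them; the pictures are not rectified), "camera_from_world" (4x4, takes a point from world to camera coordinates). Camera axes: x right, y down, z forward; pixel columns grow to the right and rows downward; lengths in mm; the calibration is good to about 2 mm. A picture is of the moment at which its call begins. get_calibration takes no time and is no camera call.
A pose or a line that the arm cannot do raises ctrl.IKError and nothing moves.
- ctrl.hand_in(): hands the job in; it is judged then, once.
Trained networks look in the newest picture that a camera, given by its name, has taken for a name from the list of things; names that differ only in an ending like _2 or _b are one class to them, and where a whole thing is asked for, a point or a joint stands for the part that bears it (a point fixed in the world has none). Each returns a list of dicts, best first, with "p" (0 to 1); they miss things now and then, are a little off and sometimes report something else, mostly with a low value. They report only what shows in the picture. A call takes as long as a camera call.
- ctrl.masks_of(camera, name): "mask" (400x640 bool, what is visible of it) and "rect" ([left, top, width, height] in pixels, round what is visible of it).
Readings, each from a call of its own:
- ctrl.read_clock(): time.
- ctrl.read_qpos(): joint angles.
- ctrl.read_qvel(): joint speeds.
- ctrl.read_joint_torque(): joint torques, N m.
- ctrl.read_tcp_pos(): TCP position.
- ctrl.read_ee_rot(): TCP orientation.
- ctrl.read_wrist_force(): force on the tool from outside, world axes, zero at the start.
- ctrl.read_ft_torque(): the same for the moment, N m.
- ctrl.read_grip_width(): opening from 0.0 (shut) to 1.0 (fully open).
- ctrl.read_gripper_force(): force on a finger pad.
Only numpy, scipy, OpenCV 4.12 (cv2) and the standard library are available. Lean on these libraries where they do the work, as an engineer would, in place of code of your own. Each camera call takes 0.05 s, during which the arm holds its last target. There are 200 camera calls.

TASK

Store the loose tray of fittings in the rack's near bay (the bay closer to the robot base): slide it, back rim first, onto the one pair of ledges there that is still free, fully home against the back stop. Then swing the keeper gate shut across the front of that bay, and let go. Leave the stored trays and the other things on the counter as they are.

Things in the scene. Friction and masses are not known exactly. Their poses are not given: they have to be found in the camera images.
- rack: Fixed grey two-bay tray rack, 372 wide (y), 225 high, open on top and in front. Origin: on the counter, front, mid-width. Trays slide in along its +x; z up; its front looks roughly to world +y. Near bay centred at y=-90.5, far bay at y=+90.5. Per bay 3 ledge pairs, tops z=45, 110, 175, 4 thick, x=2 to 168, 131 between ledges, 171 between posts. Back stops at x=162.
- tray: Loose aluminium tray with fittings fixed in it, 0.2-0.4 kg. Sheet 150 (x) x 160 (y), rims 18, fittings 31 high. Origin: centre of the sheet's underside; z up; front = -x. A tongue (40 wide, 4 thick) from the front carries an upright black pull block at x=-142: 12 thick (x), 44 wide, 45 high from the underside. Starts flat on the counter, back rim (x=+75) roughly towards the rack.
- gate_pin (a point): Point on the axis of the gate's upright black pin (diameter 14, 213 to 265 above the counter), 245 above the counter. Nothing else of the rack is higher than 225; the pull of a tray on the top ledges ends at 220.
- gate_hinge (a point): Point on the gate's vertical hinge axis, at rack x=-12, y=0, 110 above the counter; the pin runs round it at a radius of 42.
- gate (a joint): Angle of the keeper gate: steel plate 50 wide, 5 thick, 30 to 215 above the counter, hinged at the divider in front of the rack. 0 = shut, pointing along rack -y over the edge of the near bay, beside the tray's pull. Opens clockwise from above: 1.57 points straight out (rack -x), more leans to the far bay; limit 2.5. Starts at 1.7-2.2. About 1.5 N at the pin, no spring, stays where left.
- home_low (a point): Point of the rack's near bay (rack x = 87, y = -90.5, z = 45) where the tray's origin lies when it is fully home on the low pair of ledges; axes as the rack's.
- home_mid (a point): Point of the rack's near bay (rack x = 87, y = -90.5, z = 110) where the tray's origin lies when it is fully home on the mid pair of ledges; axes as the rack's.
- home_high (a point): Point of the rack's near bay (rack x = 87, y = -90.5, z = 175) where the tray's origin lies when it is fully home on the high pair of ledges; axes as the rack's.
- stored_a: Stored aluminium tray of fittings, 110 (x) x 160 (y) x 30 high (fittings to 33), loose on the lowest ledges (underside 45 above the counter) of one bay, against the back stop, its front 50 behind the rack's front. Origin: centre of its underside. Two of the three stored trays are in the near bay and one in the far bay; which ones, varies.
- stored_b: Stored aluminium tray of fittings, 110 (x) x 160 (y) x 30 high (fittings to 33), loose on the middle ledges (underside 110 above the counter) of one bay, against the back stop, its front 50 behind the rack's front. Origin: centre of its underside. Two of the three stored trays are in the near bay and one in the far bay; which ones, varies.
- stored_c: Stored aluminium tray of fittings, 110 (x) x 160 (y) x 30 high (fittings to 33), loose on the highest ledges (underside 175 above the counter) of one bay, against the back stop, its front 50 behind the rack's front. Origin: centre of its underside. Two of the three stored trays are in the near bay and one in the far bay; which ones, varies.
- spray_can: Bystander: plain white spray can, diameter 60, 190 high, origin under its centre.
- fitting: Bystander: steel pipe fitting standing upright, diameter 40, 50 high, origin under its centre.
- pliers: Bystander: pliers lying flat, 155 long, 13 high, origin at the pivot.
- carton: Bystander: cardboard carton 100 x 70 x 60, origin under its centre.

How it is judged:
By the outcome, as a careful person would: the job done as asked, in the order asked, and still so for the second after the job is handed in, with the robot touching nothing.
It also fails if it takes over 64 s, if anything falls off the work surface, if the arm or the gripper's body presses on something with over 40 N, if the wrist force passes 120 N, or if a joint passes its speed limit or range.

## Working session

There is one attempt and no reset: what is moved stays moved. The work goes in short steps, each a Python script; the robot and the scene stay as the last script left them, time stands still between calls to the robot, and variables do not carry over. Pictures are saved under pics/ and viewed, at most 10 in all, crops included, and the job is handed in when it is done.

```bash
ls; mkdir -p pics; python3 - <<'E'
from workcell import ctrl
import cv2,numpy as np
for n in("side","top"):
    im,d=ctrl.grab_frame(n); c=ctrl.get_calibration(n)
    np.savez(f"{n}0.npz",im=im,d=d)
    cv2.imwrite(f"pics/{n}0.png",im[...,::-1])
    T=np.array(c["camera_from_world"]); print(n,np.round(c["camera_matrix"],1).tolist(),c["distortion"],np.round(-T[:3,:3].T@T[:3,3]),np.round(T[:3,:3],2).tolist())
    for o in("tray","rack","gate","gate_pin","stored_a"):
        for r in ctrl.masks_of(n,o): print(o,round(r["p"],2),r["rect"])
print(ctrl.read_clock())
E
```

```text
pics
side [[490.2, 0.0, 324.4], [0.0, 490.2, 201.6], [0.0, 0.0, 1.0]] [-0.04139535  0.          0.          0.          0.        ] [1160. -586. 1061.] [[0.67, 0.74, 0.0], [0.52, -0.48, -0.71], [-0.52, 0.48, -0.71]]
tray 0.61 [353.1, 204.8, 84.3, 53.8]
rack 0.92 [217.1, 191.7, 168.6, 186.4]
gate 0.8 [325.9, 207.3, 27.7, 69.7]
gate 0.66 [218.8, 193.9, 164.8, 183.0]
gate_pin 0.81 [324.1, 208.8, 28.2, 70.3]
stored_a 0.9 [278.3, 269.5, 85.4, 71.4]
stored_a 0.84 [227.3, 209.2, 77.5, 64.0]
stored_a 0.76 [234.1, 260.3, 57.8, 38.8]
top [[365.2, 0.0, 319.0], [0.0, 365.2, 206.0], [0.0, 0.0, 1.0]] [-0.03563225  0.          0.          0.          0.        ] [402. -10. 995.] [[0.02, -1.0, 0.02], [-0.99, -0.02, -0.15], [0.15, -0.02, -0.99]]
tray 0.66 [317.3, 91.5, 113.8, 162.5]
tray 0.64 [191.7, 157.0, 91.8, 69.7]
rack 0.58 [321.4, 90.8, 110.3, 165.7]
gate 0.85 [317.3, 152.5, 25.7, 31.0]
gate 0.56 [320.3, 90.0, 112.9, 165.9]
gate_pin 0.56 [318.1, 152.0, 23.9, 33.9]
stored_a 0.93 [357.9, 189.2, 9.8, 51.2]
stored_a 0.7 [367.7, 172.9, 55.2, 71.0]
stored_a 0.63 [360.9, 110.0, 51.0, 62.9]
stored_a 0.61 [191.4, 160.5, 88.9, 64.8]
stored_a 0.52 [159.9, 93.7, 44.9, 50.0]
0.6
```

View pics/side0.png

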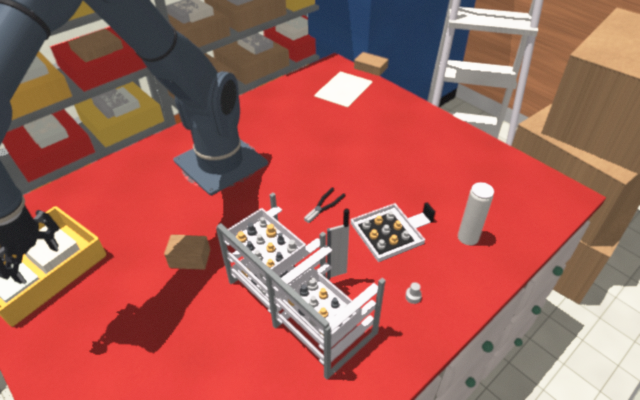

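View pics/top0.png

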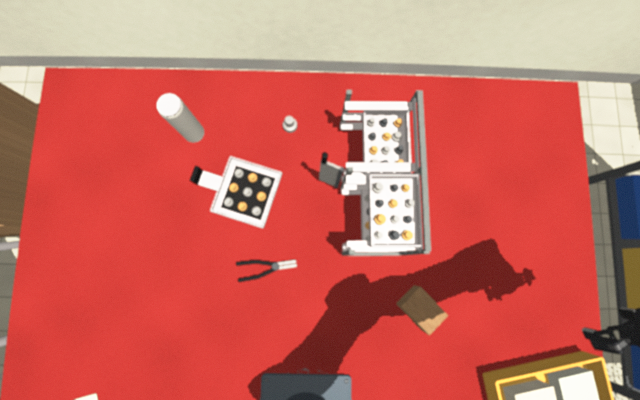

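Side: the rack is at (217–385, 192–378), the gate pin at about (346, 215), the tray at (388, 230) with its pull at (428, 212). Top: the tray is at (247, 192), the pull at (197, 175), the near bay at (392, 210), and the gate at (330, 170). Next I'll build a point cloud.

```bash
cat > h.py <<'E'
import numpy as np,cv2
from workcell import ctrl
def cloud(n,d):
    c=ctrl.get_calibration(n);K=np.array(c["camera_matrix"]);D=np.array(c["distortion"]);T=np.array(c["camera_from_world"])
    v,u=np.mgrid[:400,:640]
    p=cv2.undistortPoints(np.stack([u,v],-1).reshape(-1,1,2).astype(np.float64),K,D).reshape(400,640,2)
    P=np.dstack([p*d[...,None],d])
    W=(P-T[:3,3])@T[:3,:3]
    W[d<=0]=np.nan
    return W
E
python3 - <<'E'
from h import *
Ws={};C={}
for n in("side","top"):
    f=np.load(n+"0.npz");Ws[n]=cloud(n,f["d"].astype(float));C[n]=f["im"]
W=Ws["top"]; 
red=(C["top"][...,0]>120)&(C["top"][...,1]<60)
print("table z top",np.nanpercentile(W[...,2][red],[5,50,95]))
red=(C["side"][...,0]>120)&(C["side"][...,1]<60)
print("table z side",np.nanpercentile(Ws["side"][...,2][red],[5,50,95]))
for n in Ws:
    W=Ws[n];z=W[...,2]
    # tray: 
    for nm,uv in dict(top=[(247,192),(197,175),(392,210),(330,170),(325,158),(422,180),(385,140),(361,215),(350,182)],side=[(388,230),(430,210),(345,215),(340,250),(265,240),(320,300),(245,270)])[n] and [(str(p),p) for p in dict(top=[(247,192),(197,175),(392,210),(330,170),(325,158),(422,180),(385,140),(361,215),(350,182)],side=[(388,230),(430,210),(345,215),(340,250),(265,240),(320,300),(245,270)])[n]]:
        print(n,nm,np.round(W[uv[1],uv[0]]))
# orthographic pictures: top-down heightmap and front elevation
H=np.zeros((420,500,3),np.uint8)
E=np.zeros((300,420,3),np.uint8)
for n in Ws:
    W=Ws[n].reshape(-1,3);c=C[n].reshape(-1,3)
    k=np.isfinite(W[:,0])&(W[:,2]>12)&(W[:,2]<280)&(W[:,0]>300)&(W[:,0]<780)&(W[:,1]>-360)&(W[:,1]<380)
    W=W[k];c=c[k];o=np.argsort(W[:,2]);W=W[o];c=c[o]
    np.save(n+"_pts.npy",W)
    col=cv2.applyColorMap((W[:,2]/270*255).astype(np.uint8).reshape(-1,1),cv2.COLORMAP_JET)[:,0]
    img=np.zeros((480,740,3),np.uint8)
    img[(780-W[:,0]).astype(int),(380-W[:,1]).astype(int)]=col
    img=cv2.dilate(img,np.ones((2,2)))
    cv2.imwrite(f"pics/ortho_{n}.png",img)
a=cv2.imread("pics/ortho_side.png");b=cv2.imread("pics/ortho_top.png")
cv2.imwrite("pics/ortho.png",cv2.resize(np.vstack([a[:,:],b]),(600,600*960//740))[:600] if 0 else cv2.resize(np.hstack([a[:,120:],b[:,120:]]),(800,310)))
im=C["side"][185:385,210:450];cv2.imwrite("pics/side_crop.png",cv2.resize(im[...,::-1],None,fx=3,fy=3,interpolation=cv2.INTER_CUBIC)[:600])
E
```

```text
table z top [-2.66169623  0.46906323  6.78325902]
table z side [-232.54434075   -1.34034488  111.16554692]
side (388, 230) [597. 173.  26.]
side (430, 210) [637. 306.  44.]
side (345, 215) [626. -35. 257.]
side (340, 250) [619. -40. 131.]
side (265, 240) [ 506. -179.  180.]
side (320, 300) [ 685. -166.  113.]
side (245, 270) [nan nan nan]
top (247, 192) [583. 168.  33.]
top (197, 175) [626. 304.  35.]
top (392, 210) [ 521. -188.  180.]
top (330, 170) [613. -47. 169.]
top (325, 158) [617. -32. 256.]
top (422, 180) [ 581. -245.  226.]
top (385, 140) [ 706. -186.  121.]
top (361, 215) [ 524. -134.   60.]
top (350, 182) [585. -93. 175.]
```

View pics/side_crop.png

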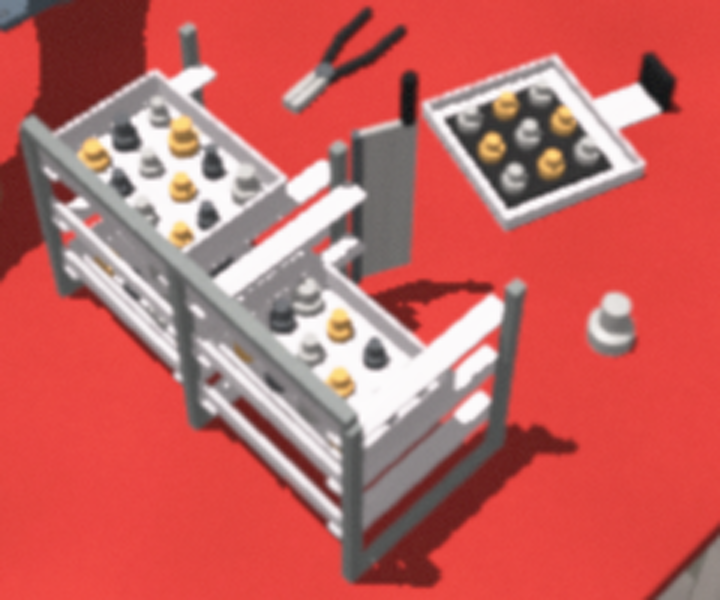

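View pics/ortho.png

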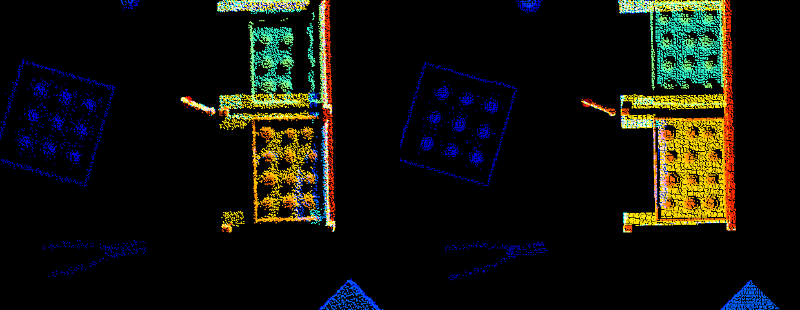

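Near bay: a tray on the high ledges (floor z≈180) and one on the low ledges (edge z≈60). The far bay holds the middle one (z≈121), so **mid** is the free pair. Next I'll fit the poses.

```bash
python3 - <<'E'
from h import *
for n in("side","top"):
    W=cloud(n,np.load(n+"0.npz")["d"].astype(float)).reshape(-1,3);W=W[np.isfinite(W[:,0])]
    def box(x0,x1,y0,y1,z0,z1): return W[(W[:,0]>x0)&(W[:,0]<x1)&(W[:,1]>y0)&(W[:,1]<y1)&(W[:,2]>z0)&(W[:,2]<z1)]
    B=box(350,820,-330,-190,212,236)
    vx,vy,cx,cy=cv2.fitLine(B[:,:2].astype(np.float32),cv2.DIST_HUBER,0,.01,.01).ravel()
    if vx<0: vx,vy=-vx,-vy
    ey=np.array([vx,vy]);ex=np.array([vy,-vx])
    s=B[:,:2]@ey;t=B[:,:2]@ex
    print(n,"bar yaw(rack y dir)",np.arctan2(vy,vx),"s",np.percentile(s,[0,.5,99.5,100]),"mid",(np.percentile(s,.5)+np.percentile(s,99.5))/2,"t",np.percentile(t,[1,50,99]),"z",np.median(B[:,2]))
    F=box(350,820,-190,-60,205,236)
    sf=F[:,:2]@ey;tf=F[:,:2]@ex
    m=(np.percentile(s,.5)+np.percentile(s,99.5))/2
    for lo,hi in((-200,-160),(-30,30),(160,200)):
        k=(sf-m>lo)&(sf-m<hi)
        if k.sum()>3: print("  post",k.sum(),"y",np.percentile(sf[k]-m,[2,98]).round(1),"t",np.percentile(tf[k],[2,50,98]).round(1))
    # ledges top near z=175 (front part), in rack frame relative
    L=box(350,820,-190,-60,168,182);sl=L[:,:2]@ey-m;tl=L[:,:2]@ex
    for lo,hi in((-190,-140),(-60,0),(0,60),(140,190)):
        k=(sl>lo)&(sl<hi)&(tl<np.median(t)-120)
        if k.sum()>3: print("  ledge",k.sum(),"y",np.percentile(sl[k],[2,98]).round(1),"t",np.percentile(tl[k],[1,50]).round(1))
    P=box(560,680,-100,20,228,275);print("  pin",len(P),P.mean(0).round(1),"top",P[P[:,2]>260].mean(0).round(1),(P[P[:,2]>260]).shape, np.ptp(P[P[:,2]>260],0).round(1))
    G=box(560,680,-100,20,60,205);g=cv2.fitLine(G[:,:2].astype(np.float32),cv2.DIST_HUBER,0,.01,.01).ravel();print("  gateline",g.round(3),np.percentile(G[:,1],[1,99]))
    T=box(480,700,90,290,13,45)
    r=cv2.minAreaRect(T[:,:2].astype(np.float32));print("  tray",np.round(r[0],1),np.round(r[1],1),r[2])
    R=box(480,720,240,350,22,55);R=R[R[:,1]>270];print("  pull",len(R),R.mean(0).round(1),R.min(0).round(1),R.max(0).round(1));
    if len(R): r=cv2.minAreaRect(R[:,:2].astype(np.float32));print("     ",r)
    Q=box(480,720,230,350,8,60)
E
```

```text
side bar yaw(rack y dir) 0.025503682 s [415.83298914 424.49650697 790.21523297 791.44266913] mid 607.3558699718053 t [255.74690198 264.0695699  269.50212553] z 225.22120171824864
  post 55 y [-187.  -163.7] t [ 96.1 108.  196.8]
  post 101 y [-25.5   4.3] t [ 77.  105.1 195.5]
  post 46 y [172.9 183.6] t [ 96.5 104.5 109.1]
  ledge 103 y [-186.6 -158.1] t [ 95.  109.4]
  ledge 145 y [-28.4  -1.1] t [ 85.9 118.5]
  ledge 173 y [ 1.2 22.6] t [ 77.  117.8]
  ledge 202 y [153.5 183.3] t [ 97.3 119.1]
  pin 91 [625.3 -30.8 251. ] top [623.9 -29.3 265.8] (27, 3) [12.9 14.5  7.4]
  gateline [ 2.85000e-01  9.59000e-01  6.16887e+02 -4.97980e+01] [-99.33010971 -21.87189891]
  tray [589.7 181.7] [160.1 165.6] 73.94022369384766
  pull 118 [632.  310.5  39.4] [606.9 298.2  22.6] [653.6 325.3  52.8]
      ((630.8257446289062, 312.9266357421875), (15.242507934570312, 47.52589416503906), 71.50715637207031)
top bar yaw(rack y dir) 0.022547364 s [421.0045661  422.22812823 784.98128267 789.860715  ] mid 603.6047054502043 t [256.28721777 261.60207079 269.25462845] z 224.80340976062718
  post 57 y [-183.9 -160.6] t [ 96.3 107.9 193.5]
  post 100 y [-28.5   6.1] t [ 74.3 102.6 192.8]
  post 35 y [175.8 186. ] t [ 96.5 102.  108.5]
  ledge 175 y [-174.3 -156.3] t [ 96.6 119.4]
  ledge 192 y [-23.4  -2.8] t [ 80.7 117.9]
  ledge 140 y [ 2.9 26.7] t [ 75.1 122. ]
  ledge 158 y [156.  176.6] t [ 97.4 117. ]
  pin 62 [620.  -29.5 255.8] top [622.1 -29.9 264.9] (34, 3) [10.6 12.6  4.6]
  gateline [ 3.77000e-01  9.26000e-01  6.10768e+02 -5.30910e+01] [-99.84032803 -22.29159126]
  tray [589.6 174. ] [152.1 160. ] 73.66049194335938
  pull 127 [626.6 308.4  39.6] [604.8 298.6  22.4] [648.8 320.9  48.7]
      ((627.2714233398438, 309.46881103515625), (13.811286926269531, 44.58606719970703), 72.02363586425781)
```

```bash
cat >> h.py <<'E'
from scipy.spatial.transform import Rotation as Rn
A=0.024; EY=np.array([np.cos(A),np.sin(A)]);EX=np.array([np.sin(A),-np.cos(A)])
RO=np.array([607.1,-81.9])
def rack(x,y): return RO+x*EX+y*EY
def down(ang,s=1):   # tool down, closing axis along world angle ang
    y=s*np.array([np.cos(ang),np.sin(ang),0]);z=np.array([0,0,-1.]);x=np.cross(y,z)
    return Rn.from_matrix(np.column_stack([x,y,z])).as_quat()
RX=np.arctan2(EX[1],EX[0])
E
python3 - <<'E'
from h import *
print(ctrl.read_ee_rot(),rack(87,-90.5))
p=np.array([628.,310.]);a=1.288-np.pi
for s in(1,-1):
    for P,an in(((*p,330),a),((*p,12),a),((*rack(-55,-90.5),122),RX),((288,-610,400),RX),((*rack(-55,-90.5),350),RX)):
        q=ctrl.ik(P,down(an,s)); print(s,np.round(P),None if q is None else np.round(q,2))
E
```

```text
[ 9.75697048e-01  2.19123866e-01 -2.19723409e-05 -3.75653730e-05] [ 518.71386231 -171.0467367 ]
1 [628. 310. 330.] [-0.31  0.58 -0.41  1.18  0.23  1.42 -2.55]
1 [628. 310.  12.] [-0.58  0.84  0.09  1.57 -0.1   0.74 -2.29]
1 [515. -29. 122.] [-0.04  0.48  0.01  1.99 -0.    0.68 -1.58]
1 [ 288 -610  400] [ 0.98  0.51  0.16  1.13 -0.08  1.52 -0.43]
1 [515. -29. 350.] [ 0.12  0.25 -0.2   1.64  0.05  1.25 -1.64]
-1 [628. 310. 330.] [-0.08  0.68 -0.93  1.17  0.53  1.53  0.37]
-1 [628. 310.  12.] [-0.22  0.88 -0.55  1.55  0.56  0.87  0.3 ]
-1 [515. -29. 122.] [ 0.43  0.55 -0.69  1.97  0.48  0.79  1.06]
-1 [ 288 -610  400] [ 1.39  0.55 -0.66  1.11  0.33  1.58  2.41]
-1 [515. -29. 350.] [ 0.55  0.32 -0.8   1.63  0.23  1.29  1.3 ]
```

```bash
python3 - <<'E'
from h import *
t=ctrl.read_tcp_pos()
ctrl.line_to([t[0],t[1],390],v=250)
q=np.array(ctrl.read_qpos());q[0]=-0.46;q[2]=0.0
ctrl.goto_joints(q)
p=np.array([628.,310.]);a=1.288-np.pi
best=min((ctrl.ik((*p,150),down(a,s)) for s in(1,-1)),key=lambda x:9e9 if x is None else np.abs(x-q).max())
print(best)
ctrl.goto_joints(best)
print(ctrl.read_tcp_pos(),ctrl.read_ee_rot())
ctrl.move_gripper(0.6)
print("hit",ctrl.line_to([*p,13],v=150,force_limit=15),ctrl.read_tcp_pos())
ctrl.move_gripper(0,f_grip=100)
print("w",ctrl.read_grip_width(),ctrl.read_gripper_force(),ctrl.read_wrist_force())
print(ctrl.line_to([*p,60],v=80),ctrl.read_wrist_force(),ctrl.read_ft_torque(),ctrl.read_clock())
im,d=ctrl.grab_frame("side");cv2.imwrite("pics/lift.png",im[150:330,200:520,::-1]);np.savez("side1.npz",im=im,d=d)
E
```

```text
[-0.42514368  0.68378153 -0.1803117   1.45722088  0.1339632   1.01263222
  0.65121776]
[629.08375736 309.80853055 151.2955219 ] [1.42226343e-01 9.89833667e-01 4.26851850e-04 8.92164294e-04]
hit False [628.64615644 310.37680182  14.00789231]
w 0.12309537284699593 98.1926965713501 [-0.42816004  0.79531873  5.81202493]
False [ 8.17643189e-06 -2.25677046e-01 -2.16537493e+00] [ 0.23084407 -0.06253316 -0.01092704] 8.2917
```

View pics/lift.png

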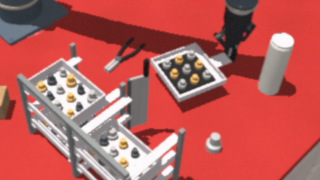

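The tray is held and lifted, roughly level: tray at (188, 70) in the crop, gripper at (235, 40). Next I'll carry it in front of the near bay and measure it there.

```bash
cat >> h.py <<'E'
def near(ang):
    r=Rn.from_quat(ctrl.read_ee_rot())
    return min((down(ang,s) for s in(1,-1)),key=lambda q:(r.inv()*Rn.from_quat(q)).magnitude())
def tray_pose(tag,c0,zlo,zhi):
    out={}
    for n in("side","top"):
        im,d=ctrl.grab_frame(n);np.savez(f"{n}_{tag}.npz",im=im,d=d)
        W=cloud(n,d.astype(float)).reshape(-1,3)
        W=W[np.isfinite(W[:,0])]
        k=(np.abs(W[:,0]-c0[0])<105)&(np.abs(W[:,1]-c0[1])<87)&(W[:,2]>zlo)&(W[:,2]<zhi)
        T=W[k];out[n]=T
        r=cv2.minAreaRect(T[:,:2].astype(np.float32))
        # plane tilt of everything
        pl=np.linalg.lstsq(np.c_[T[:,:2]-c0,np.ones(len(T))],T[:,2],rcond=None)[0]
        print(n,len(T),"c",np.round(r[0],1),np.round(r[1],1),round(r[2],2),"plane",pl.round(3),"z",np.percentile(T[:,2],[2,50,98]).round(1))
    return out
E
python3 - <<'E'
from h import *
t=ctrl.read_tcp_pos()
ctrl.line_to([t[0],t[1],142],v=120)
g=rack(-342,-90.5)
ctrl.line_to([*g,142],near(RX),v=120)
print(ctrl.read_tcp_pos(),g,ctrl.read_wrist_force(),ctrl.read_clock())
tray_pose("pre",rack(-200,-90.5),100,190)
im=np.load("top_pre.npz")["im"];cv2.imwrite("pics/pre.png",im[80:270,150:470,::-1])
E
```

```text
[509.05047834 258.14426764 141.99084388] [508.41885069 257.82971723] [ 0.05425631 -0.82896591 -2.72119949] 10.4083
side 2605 c [512.6 119. ] [164.3 157.4] 1.1 plane [-1.00000e-03 -7.00000e-03  1.40812e+02] z [129.6 139.  160.4]
top 4394 c [512.  120.8] [159.4 163.2] 1.64 plane [-6.0000e-03 -1.6000e-02  1.3784e+02] z [128.4 136.3 159.2]
```

View pics/pre.png

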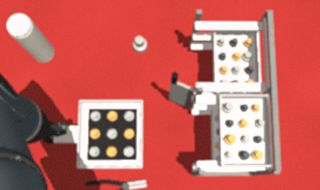

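The view shows the tray level and squared up in front of the near bay: tray centre (111, 133), bay centre (243, 130). It is within about 0.5 mm and 0.5°, so I'll insert with a force guard.

```bash
python3 - <<'E'
from h import *
def go(x,z,v,fl,yo=-0.5):
    h=ctrl.line_to([*rack(x-142,-90.5+yo),z],v=v,force_limit=fl)
    t=np.array(ctrl.read_tcp_pos());print(x,z,"hit",h,"rackx",round((t[:2]-RO)@EX+142,1),"y",round((t[:2]-RO)@EY,1),"z",round(t[2],1),np.round(ctrl.read_wrist_force(),1));return h
ok=not go(-200,131,80,None)
ok=ok and not go(-85,131,120,12)
ok=ok and not go(70,131,70,10)
if ok:
    go(70,119,20,4)
    t=ctrl.read_tcp_pos()
    go(95,t[2]+0.5,30,15)
print(ctrl.read_clock())
for n in("side","top"): im,d=ctrl.grab_frame(n);np.savez(f"{n}_ins.npz",im=im,d=d)
a=np.load("side_ins.npz")["im"][180:380,210:450];b=np.load("top_ins.npz")["im"][80:280,270:470]
cv2.imwrite("pics/ins.png",cv2.resize(np.hstack([a,b]),None,fx=1.8,fy=1.8,interpolation=cv2.INTER_CUBIC)[...,::-1])
E
```

```text
-200 131 hit False rackx -199.8 y -91.3 z 130.3 [-1.   0.2 -2.5]
-85 131 hit False rackx -86.0 y -90.9 z 131.1 [-0.5 -0.4 -2.3]
70 131 hit False rackx 69.7 y -91.0 z 131.0 [ 0.1  1.  -2.3]
70 119 hit True rackx 69.7 y -90.9 z 123.4 [-2.2  0.5  8.5]
95 123.88258389553008 hit True rackx 85.5 y -90.5 z 123.9 [0.3 1.5 4.2]
15.325
```

View pics/ins.png

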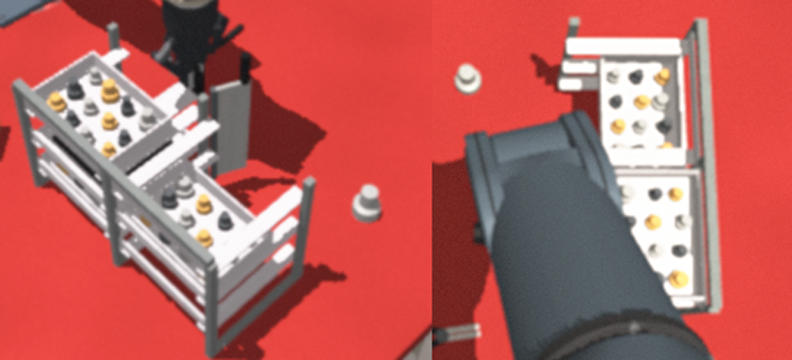

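The tray is in the mid slot: gripper at (190, 70), black tray floor visible at (75, 155). It stopped at rack x≈85.5, so I'll confirm with a firmer push, then release and look.

```bash
python3 - <<'E'
from h import *
def rp():
    t=np.array(ctrl.read_tcp_pos());return round((t[:2]-RO)@EX+142,1),round((t[:2]-RO)@EY,1),round(t[2],1)
for f in(20,30):
    h=ctrl.line_to([*rack(100-142,-90.5),123.4],v=25,force_limit=f);print(h,rp(),np.round(ctrl.read_wrist_force(),1))
ctrl.move_gripper(0.5)
t=ctrl.read_tcp_pos();print(rp(),np.round(ctrl.read_wrist_force(),1))
ctrl.line_to([t[0],t[1],215],v=120)
ctrl.line_to([*rack(-140,-90.5),360],v=250)
q=np.array(ctrl.read_qpos());print(q.round(2))
q[0]-=0.7;ctrl.goto_joints(q)   # swing aside to +y for a view
print(ctrl.read_tcp_pos(),ctrl.read_clock())
for n in("side","top"): im,d=ctrl.grab_frame(n);np.savez(f"{n}_rel.npz",im=im,d=d)
W=cloud("top",np.load("top_rel.npz")["d"].astype(float)).reshape(-1,3);W=W[np.isfinite(W[:,0])]
x=(W[:,:2]-RO)@EX;y=(W[:,:2]-RO)@EY
k=(x>-90)&(x<-20)&(np.abs(y+90)<45)&(W[:,2]>135)&(W[:,2]<175)
print("pull top",k.sum(),np.percentile(x[k],[2,50,98]).round(1),np.percentile(y[k],[2,50,98]).round(1),np.median(W[k,2]))
k=(x>-10)&(x<45)&(np.abs(y+90)<82)&(W[:,2]>112)&(W[:,2]<140)
print("rim front x",np.percentile(x[k],[1,5,50]).round(1),"y",np.percentile(y[k],[1,99]).round(1))
k=(W[:,2]>255)&(W[:,2]<275)&(np.hypot(x+12,y)<60);print("pin",W[k].mean(0).round(1),k.sum())
a=np.load("side_rel.npz")["im"][180:380,210:450];b=np.load("top_rel.npz")["im"][80:280,270:470]
cv2.imwrite("pics/rel.png",cv2.resize(np.hstack([a,b]),None,fx=1.8,fy=1.8,interpolation=cv2.INTER_CUBIC)[...,::-1])
E
```

```text
True (np.float64(85.4), np.float64(-90.5), np.float64(124.0)) [-0.3  1.6  5.1]
True (np.float64(85.3), np.float64(-90.5), np.float64(124.0)) [-1.   2.6  5.1]
(np.float64(85.2), np.float64(-90.6), np.float64(123.8)) [ 0.4 -0.7 -0.1]
[ 0.09  0.26 -0.37  1.62  0.08  1.28  1.31]
[358.0094807  371.08566    358.19858561] 19.5833
pull top 109 [-62.5 -55.9 -51.1] [-111.6  -89.2  -68.1] 154.6894710570542
rim front x [-8.6 -1.7 26.5] y [-151.9  -14.2]
pin [621.4 -29.6 264. ] 40
```

View pics/rel.png

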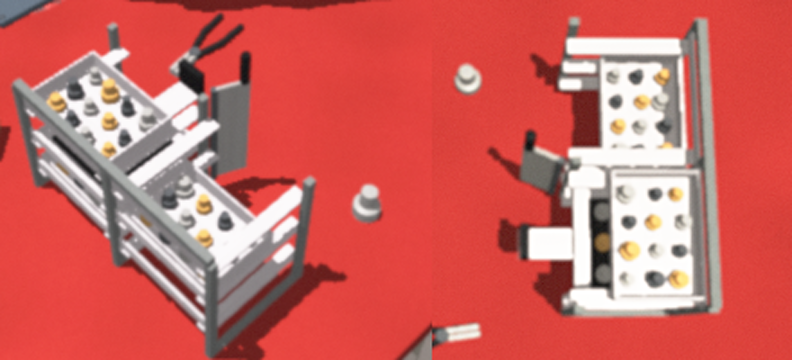

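The tray is on the mid ledges, with the pull at rack x≈-56 (expected -55) and a hard stop at 30 N. In the crop the gate pin is at (530, 140) and still open. Next I'll take the pin above rack height and swing it along the arc.

```bash
python3 - <<'E'
from h import *
H=rack(-12,0)
def pin(th,r=42): return H+r*(-np.cos(th)*EY-np.sin(th)*EX)
P=np.array([622.5,-29.8]);d=P-H;th0=np.arctan2(-d@EX,-d@EY);print("th0",th0,np.linalg.norm(d))
q=near(RX)
ctrl.move_to([*P,345],q)
ctrl.move_gripper(0.6)
print("hit",ctrl.line_to([*P,231],v=120,force_limit=10))
ctrl.move_gripper(0,f_grip=20)
print("w",ctrl.read_grip_width(),ctrl.read_gripper_force(),np.round(ctrl.read_wrist_force(),1),ctrl.read_tcp_pos())
for th in np.append(np.arange(th0-.15,0.05,-.15),[0,-.04]):
    h=ctrl.line_to([*pin(th),231],v=60,force_limit=18)
    t=np.array(ctrl.read_tcp_pos())[:2]-H
    print(round(th,2),h,round(np.arctan2(-t@EX,-t@EY),2),round(np.hypot(*t),1),np.round(ctrl.read_wrist_force(),1))
    if h and th>.2: break
print(ctrl.read_clock(),ctrl.read_grip_width())
E
```

```text
th0 1.9676827498866314 43.062740813618994
hit False
w 0.15332840769088257 20.74874460697174 [-0.9  1.   3.7] [622.74578549 -29.58439682 231.52460203]
1.82 False 1.83 43.1 [1.6 4.6 4. ]
1.67 False 1.68 43.2 [2.7 4.7 3.9]
1.52 False 1.53 43.4 [1.6 6.1 5.1]
1.37 False 1.38 43.9 [0.6 7.3 5.7]
1.22 False 1.24 44.6 [-1.1  9.4  5.9]
1.07 False 1.1 45.3 [-3.6 11.6  7.8]
0.92 False 0.96 46.4 [-6.4 14.5  9.5]
0.77 False 0.83 47.4 [-10.1  18.   13.3]
0.62 False 0.69 48.7 [-14.7  20.6  16.7]
0.47 False 0.54 49.4 [-21.6  20.6  18.7]
0.32 False 0.35 48.6 [-23.2  12.8  17.3]
0.17 False 0.18 47.5 [-18.7   5.8  13.4]
0.0 False 0.03 46.2 [-12.9   6.3  10.6]
-0.04 False 0.03 46.2 [-14.8  10.7   9.6]
26.825 0.15486974658732094
```

```bash
python3 - <<'E'
from h import *
ctrl.move_gripper(0.5)
t=ctrl.read_tcp_pos();print(t,np.round(ctrl.read_wrist_force(),1))
ctrl.line_to([t[0],t[1],360],v=200)
q=np.array(ctrl.read_qpos());q[0]-=0.9;ctrl.goto_joints(q)
print(ctrl.read_tcp_pos(),ctrl.read_clock())
for n in("side","top"):
    im,d=ctrl.grab_frame(n);np.savez(f"{n}_g.npz",im=im,d=d)
    W=cloud(n,d.astype(float)).reshape(-1,3);W=W[np.isfinite(W[:,0])]
    x=(W[:,:2]-RO)@EX;y=(W[:,:2]-RO)@EY
    k=(W[:,2]>235)&(W[:,2]<275)&(np.hypot(x+12,y)<75);print(n,"pin rack",x[k].mean().round(1),y[k].mean().round(1),W[k,2].max(),k.sum())
    k=(x>-90)&(x<-20)&(np.abs(y+90)<45)&(W[:,2]>140)&(W[:,2]<175)
    print("pull",k.sum(),np.percentile(x[k],[2,50,98]).round(1),np.percentile(y[k],[2,50,98]).round(1),np.median(W[k,2]).round(1))
    k=(W[:,2]>215)&(W[:,2]<235)&(x>-5)&(x<20);
    for lo,hi in((-195,-165),(-20,20),(170,195)):
        m=k&(y>lo)&(y<hi);print("  post",m.sum(),np.percentile(x[m],[3,97]).round(1) if m.sum() else 0,np.percentile(y[m],[3,97]).round(1) if m.sum() else 0)
a=np.load("side_g.npz")["im"][180:380,210:450];b=np.load("top_g.npz")["im"][80:280,270:470]
cv2.imwrite("pics/g.png",cv2.resize(np.hstack([a,b]),None,fx=1.8,fy=1.8,interpolation=cv2.INTER_CUBIC)[...,::-1])
E
```

```text
[564.90388175 -73.14022689 230.86088392] [ 0.3 -0.7 -1. ]
[409.22573644 395.50396367 358.8690218 ] 29.8083
side pin rack -13.3 -39.0 269.48102788212174 73
pull 50 [-63.1 -55.  -50.7] [-111.3 -100.6  -68.1] 154.7
  post 15 [-1.1 10.8] [-185.6 -175.9]
  post 17 [-0.5 10.9] [-4.5  5.7]
  post 16 [-0.5 10.6] [176.9 185.5]
top pin rack -14.1 -43.7 267.459892645618 54
pull 100 [-60.6 -55.8 -51.1] [-111.8  -90.6  -68.3] 155.2
  post 15 [ 2.5 11.4] [-185.4 -177. ]
  post 10 [ 1.  11.3] [-4.   4.5]
  post 10 [ 1.2 12.7] [173.8 183.1]
```

View pics/g.png

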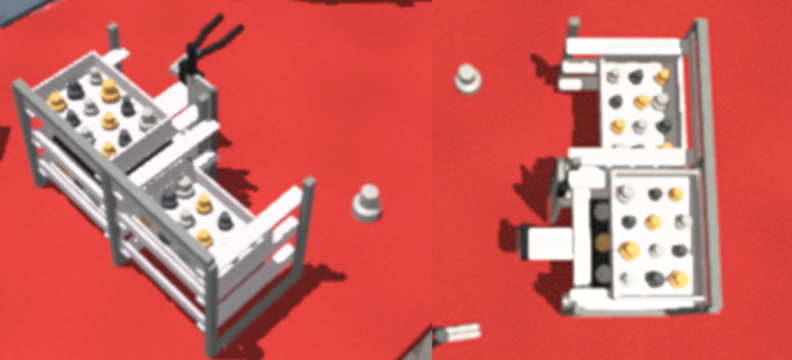

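The gate is across the near bay, with the pin at about (562, 180) in the crop and rack x about -13.5 (nominal -12 when shut). A gentle guarded nudge will make sure it is fully shut.

```bash
python3 - <<'E'
from h import *
ctrl.move_to([*rack(-75,-42),350],near(RX))
ctrl.move_gripper(0)
ctrl.line_to([*rack(-60,-42),233],v=150)
for f in(7,10):
    h=ctrl.line_to([*rack(-22,-42),233],v=20,force_limit=f)
    t=np.array(ctrl.read_tcp_pos());print(h,((t[:2]-RO)@EX).round(2),np.round(ctrl.read_wrist_force(),1))
ctrl.line_to([*rack(-75,-42),240],v=100)
ctrl.line_to([*rack(-110,-42),360],v=200)
q=np.array(ctrl.read_qpos());q[0]-=0.9;ctrl.goto_joints(q)
for n in("side","top"):
    im,d=ctrl.grab_frame(n)
    W=cloud(n,d.astype(float)).reshape(-1,3);W=W[np.isfinite(W[:,0])]
    x=(W[:,:2]-RO)@EX;y=(W[:,:2]-RO)@EY
    k=(W[:,2]>235)&(W[:,2]<275)&(np.hypot(x+12,y)<75);print(n,"pin rack",x[k].mean().round(1),y[k].mean().round(1),k.sum())
    k=(x>-90)&(x<-20)&(np.abs(y+90)<45)&(W[:,2]>140)&(W[:,2]<175)
    print("pull",np.percentile(x[k],[2,50,98]).round(1),np.percentile(y[k],[2,98]).round(1))
    if n=="top": cv2.imwrite("pics/fin.png",cv2.resize(im[80:280,270:470],None,fx=2.5,fy=2.5,interpolation=cv2.INTER_CUBIC)[...,::-1])
print(ctrl.read_clock())
E
```

```text
True -34.33 [0.1 2.6 1.3]
True -34.42 [0.3 1.3 1.1]
side pin rack -13.3 -39.1 72
pull [-64.5 -54.4 -50.8] [-111.5  -68.9]
top pin rack -14.2 -43.7 53
pull [-60.6 -55.8 -51.1] [-112.  -68.]
37.7
```

View pics/fin.png

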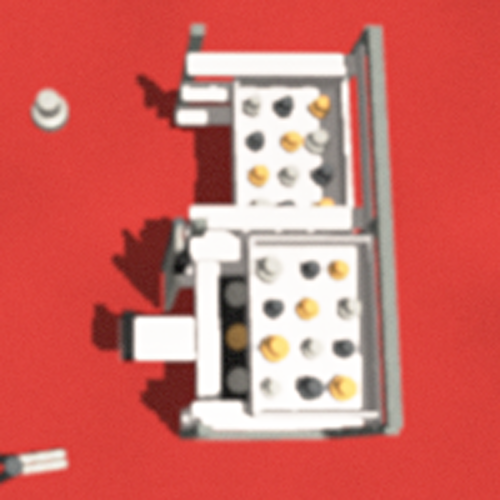

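The pin did not move under a 10 N push, so the gate (plate at about (175, 265)) is against its stop. The tray and pull (165, 335) are unchanged.

```bash
python3 -c "
from workcell import ctrl
print(ctrl.hand_in())"
```

```text
the job is handed in; nothing more can be done
None
```

I slid the tray onto the near bay's free middle ledges until it stopped hard against a 30 N push, swung the keeper gate shut to its stop, let go, and handed the job in at about 38 s; the verdict wasn't shown.

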